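Set the bearing preload cap on the rotor test stand

ROBOT

A 6-joint arm with a two-finger parallel gripper is mounted at the origin on the work surface. World frame = base frame: x ahead of the robot, y to its left, z up, the work surface at z = 0. Lengths are in mm, angles in rad, forces in N, time in s.
With the tool pointing down it reaches from about 350 to 975 mm from the base axis. Payload 7.1 kg.
Tool frame: the origin (TCP) lies at the very end of the fingers, on their centre line; the grasp point (between the pads) lies 19 mm behind it; z points along the fingers, y is the direction in which the jaws open and shut (so a half turn about z gives the same grasp; the last joint's range is limited). The gripper opens to 88 mm and grips with 3 to 60 N. Pads are 20 mm wide; open, the fingers measure 115 mm over their backs; the gripper's body (75 mm by 178 mm) begins 61 mm behind the grasp point.
Start: joints at [-1.146, 0.423, 1.63, -0, 1.089, -0.019], TCP at [268.373, -564.429, 222.675] pointing down, gripper open.
Joint ranges: [-3, 3], [-0.9, 2.11], [0.09, 2.58], [-1.31, 4.45], [0.11, 2.69], [-2.54, 2.54]. Speed limits (rad/s): [2.39, 2.39, 3.01, 3.14, 3.14, 3.14].

INTERFACE

Orientations are given as a rotation vector (axis times angle).
In Python, from workcell import readout, imaging, close_job gives the robot as it stands.
- The arm moves only by the tool carry_out, never from a script. Its argument "rows" is a list of rows, each a list of 3 entries, a list of its own where there are three numbers: the shift along the tool's x, y, z in m, then the turn, a rotation vector about the tool's x, y, z in rad, then the closure, from 0 (fully open) to 1 (shut). In form: [[[dx, dy, dz], [wx, wy, wz], hand], ...]. A call has 1 to 12 rows; each row shifts and turns the commanded pose from where the row before left it, along the tool's axes as they then stand; what a row does not reach is not made up. A row lasts 1/12 s, in which the tool goes at most 41.7 mm and 7.16 degrees, less where a joint would pass 70% of its speed; a pose out of reach is approached as far as the arm can. A call with a gripper value outside its range is refused whole. The fingers move at their own pace and stop on an object; the grip force is fixed at half the most. Time passes only in rows, so rows that do not move let the fingers close. It gives the time, the measured TCP pose, the force and the opening at its end, in the units of the state.
- readout.get_obs(): the state, without advancing time (a new reading comes with each control period).
- imaging.get_image(name): name is "scene" or "top" or "wrist"; returns the picture (420x560x3 uint8, red, green, blue); there is no depth.
- imaging.camera_params(name): a dict with "fx", "fy", "cx", "cy" (pixels), "k1" (the pictures are not rectified: a ray, as slopes to the right and down, at radius r is drawn at 1 + k1 r^2 times it, then the intrinsics apply), "rvec" (rotation vector, rad) and "tvec" (3), from world to camera coordinates, as OpenCV has them; the wrist camera has in their place "T_tool_cam" (4x4, takes a point from camera to tool coordinates, whose origin is the TCP and whose axes are the flange's). Camera axes: x right, y down, z forward; pixel columns grow to the right and rows downward; lengths in mm; the calibration is good to about 2 mm. A picture is of the moment at which its call begins: read the wrist's pose just before it. camera_params takes no time and is no camera call.
- close_job(): hands the job in, once; it reports no verdict.
The state is a dict: "t": time; "qpos": joint angles; "qvel": joint speeds; "joint_torque": joint torques, N m; "ee_pos": TCP position; "orientation": TCP orientation; "ft_force": force on the tool from outside, world axes, zero at the start; "moment": the same for the moment, N m; "width": finger opening in mm.
Only numpy, scipy, OpenCV 4.12 (cv2) and the standard library are available. Lean on these libraries where they do the work, as an engineer would, in place of code of your own. Each camera call takes 0.05 s, during which the arm holds its last target.

TASK

The rotor test stand's knurled end cap sets its bearing play, and the tall guard panel in the stand's slotted holder is in the way of working on it. Slide the guard panel up out of its holder and stand it in the empty slot of the white panel rack, let go of it, then screw the end cap on (clockwise seen from above) until it bottoms out, and back it off a quarter turn. Finish still gripping the end cap so that it keeps that setting, and leave everything else where it is.

Things in the scene. Friction and masses are not known exactly. Their poses are not given: they have to be found in the camera images.
- stand: Fixed stand: aluminium base plate 180 x 150 x 12 mm (x by y), origin at the centre of its underside on the table, z up. On its z axis a bearing housing (68 mm across to 26 mm high, then 38 mm to 60 mm) carries the end cap. The guard's dark steel holder is at y = -55 mm: 134 mm long in x, 28 mm wide, top 43 mm above the table. Pose varies.
- guard_slot (a point): Centre of the floor of the holder's slot, 18 mm above the table; axes as the stand's. The slot runs along x, is 8 mm wide in y, 118 mm long and 25 mm deep, open upward.
- end_cap: Knurled steel cap 44 mm across, 34 mm tall, on top of the bearing housing, which is narrower. Origin on its axis at its underside (67 mm above the table when fully on, 3 mm higher per turn off); z up. A raised black rib on top runs from middle to rim along its +x. Grip it from above at any yaw; once the guard is away nothing is within 60 mm of its axis above 45 mm. Light drag (0.08 N m), hard stop.
- cap_turn (a joint): Turn of the end cap in rad: 0 when it is bottomed (hard stop); it grows as the cap is unscrewed, anticlockwise seen from above. Starts between 1.95 and 2.75 (1.57 is a quarter turn), travel 0 to 4.
- guard: The guard panel: loose flat black plastic panel 110 mm wide (its x) x 5 mm thick (its y) x 140 mm tall (its z), about 85 g, standing in the stand's holder. Origin at the centre of its lower edge, z up.
- rack: Fixed white panel rack 150 mm (x) x 110 mm (y) x 40 mm high, origin at the centre of its underside on the table, z up. Two slots along x at y = +30 and y = -30 mm; the one at +y is empty, the one at -y holds the short panel. Position and yaw change.
- free_slot (a point): Centre of the floor of the rack's empty slot, 10 mm above the table; axes as the rack's. The slot runs along x, is 10 mm wide in y, 134 mm long and 30 mm deep, open upward. The guard panel may stand either way round in it.
- short_panel: Bystander: loose black panel 110 x 5 x 75 mm tall standing in the rack's other slot (y = -30 mm). Origin at the centre of its lower edge.
- meter: Bystander: orange hand multimeter 82 x 160 x 36 mm lying on the table. Origin at the centre of its underside.
- supply: Bystander: black bench supply 90 x 120 x 73 mm. Origin at the centre of its underside.
- screw_jar: Bystander: clear jar 56 mm across, 62 mm high. Origin at the centre of its underside.
- wrench: Bystander: steel wrench lying along its x. Origin at its underside.
- driver: Bystander: screwdriver lying along its x. Origin at its underside.
- spare_cap: Bystander: small loose steel cap 32 mm across, 26 mm high, standing on the table. Origin at the centre of its underside.
There are look-alikes about, which are no part of the job. What is shaped like the guard but orange is not meant. Leave any blue look-alike of the stand alone.

How it is judged (in metres and radians):
On the way, in this order (a step that is already met when the one before it is completed fails the run):
1. the guard panel is lifted clear of its holder (z of guard in the frame of guard_slot above 0.03 m), for 0.1 s.
2. the guard panel stands in the rack's empty slot, let go (x of guard in the frame of free_slot between -0.03 and 0.03 m and y of guard in the frame of free_slot between -0.007 and 0.007 m and z of guard in the frame of free_slot between -0.006 and 0.008 m and angle between guard's own z axis and vertical below 0.25 rad and contact force between the fingers and guard below 0.05 N), for 0.2 s.
3. the end cap is bottomed out (value of joint cap_turn below 0.08 rad), for 0.15 s.
4. the end cap is backed off a quarter turn and gripped (value of joint cap_turn between 1.31 and 1.83 rad and contact force between the fingers and end_cap above 2 N), for 0.3 s.
At the end, for the whole second after the job is handed in: End cap at rest 1.31 to 1.83 rad (quarter turn +-15 deg) back from bottomed, fingers pressing it with over 2 N; guard panel released, standing in the empty slot: within 30 mm of its middle, 8 mm of its floor, 0.25 rad of upright; bystanders within 30 mm of their places (all of step 2 and all of step 4 and velocity of joint cap_turn between -0.1 and 0.1 rad/s and distance of each of short_panel, meter, supply, screw_jar, wrench, driver, spare_cap from where it was at the start of the episode below 0.03 m); the arm keeps its last pose, push and grip.
It fails at once if a bystander is knocked more than 30 mm away (distance of any of short_panel, meter, supply, screw_jar, wrench, driver, spare_cap from where it was at the start of the episode above 0.03 m).
It also fails if it takes over 61 s, if anything falls off the work surface, if the arm or the gripper's body presses on something with over 40 N, if the wrist force passes 120 N, or if a joint passes its speed limit or range.

## Working session

There is one attempt and no reset: what is moved stays moved. The work goes in short steps, Python scripts to look and compute and a tool call to move; the robot and the scene stay as the last step left them, time stands still between calls to the robot, and variables do not carry over. Pictures are saved under pics/ and viewed, and the job is handed in when it is done.

Besides the shell and the picture viewer there is one more tool, called after "Call:" as name(argument=value, ...) on one line, values as JSON. carry_out: Moves the arm, as the interface text tells. Its arguments: {"type":"object","properties":{"rows":{"type":"array","items":{"type":"array"}}},"required":["rows"]}

```bash
ls; mkdir -p pics; python3 - <<'E'
from workcell import readout, imaging
import cv2
print(readout.get_obs())
for n in ["scene","top","wrist"]:
    print(n,imaging.camera_params(n))
    im=imaging.get_image(n); cv2.imwrite(f"pics/{n}0.png",im[:,:,::-1])
print(readout.get_obs()["t"])
E
```

```text
pics
{'t': 0.0, 'qpos': array([-1.14599947e+00,  4.23804974e-01,  1.63069974e+00,  2.31909077e-06,
        1.08861611e+00, -1.89989816e-02]), 'qvel': array([ 0.00148232,  0.00099236,  0.00015453,  0.00087849,  0.00045423,
       -0.00090915]), 'joint_torque': array([-3.46929346e-04, -5.44641960e+01, -2.73671025e+01,  6.43755728e-02,
        2.27137335e-02, -1.26802656e-04]), 'ee_pos': array([ 268.14723742, -563.92673355,  221.92027367]), 'orientation': array([-3.06310535e+00, -6.91074943e-01,  4.80325371e-04]), 'ft_force': array([ 0.10319564, -0.33125918, -0.10101431]), 'moment': array([-0.04626425, -0.06104718, -0.05684426]), 'width': 87.73059894564514}
scene {'fx': 404.87074972535504, 'fy': 404.87074972535504, 'cx': 280.9878745886499, 'cy': 209.65373352668138, 'k1': -0.06575048887200328, 'rvec': array([ 1.93987489,  1.00898949, -0.5430161 ]), 'tvec': array([-361.20489213, -138.74988666, 1398.09173416])}
top {'fx': 506.2513318479144, 'fy': 506.2513318479144, 'cx': 285.9403590224218, 'cy': 206.67468298419854, 'k1': -0.020716818931426566, 'rvec': array([ 2.16668388, -2.17083623,  0.11913643]), 'tvec': array([  49.07461052,  512.18897038, 1219.01564933])}
wrist {'fx': 315.2149699514007, 'fy': 315.2149699514007, 'cx': 277.1692209688242, 'cy': 205.7385748554694, 'k1': -0.020160291321833994, 'T_tool_cam': array([[-3.71070670e-04, -9.60234837e-01, -2.79193339e-01,
         7.71965177e+01],
       [ 9.99999537e-01, -1.08344233e-04, -9.56450438e-04,
        -1.96210645e-01],
       [ 8.88168042e-04, -2.79193564e-01,  9.60234432e-01,
        -1.60694030e+02],
       [ 0.00000000e+00,  0.00000000e+00,  0.00000000e+00,
         1.00000000e+00]])}
0.15
```

View pics/scene0.png

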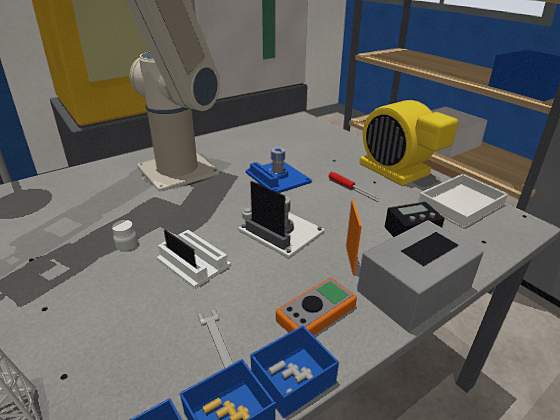

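View pics/top0.png

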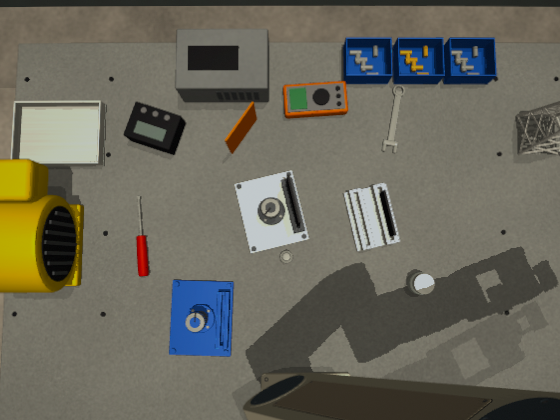

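View pics/wrist0.png

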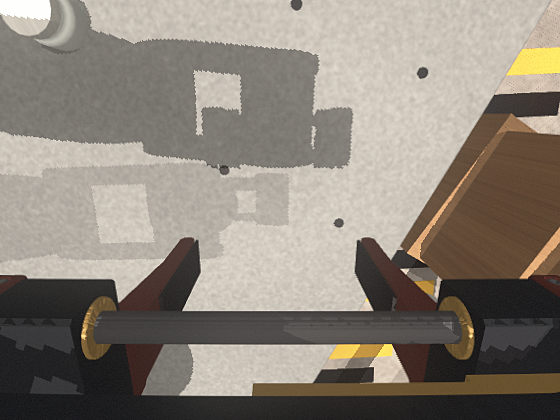

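Candidates (top view): for the guard, the black panel on the white/aluminium stand at (292,203), the short black panel in the rack at (389,213) and the orange panel at (241,128). For the stand, the aluminium one at (271,211) and the blue one at (202,318). For the cap, the one on the aluminium stand at (270,210), the blue stand's at (195,321) and the spare cap at (286,257). By the description I choose (292,203), (271,211) and (270,210), and check them in a crop.

```bash
cat > h.py <<'E'
import numpy as np, cv2
from scipy.spatial.transform import Rotation as R
from workcell import readout, imaging
def ray(name,uv,obs=None):
    p=imaging.camera_params(name)
    K=np.array([[p['fx'],0,p['cx']],[0,p['fy'],p['cy']],[0,0,1]])
    d=np.array([p['k1'],0,0,0,0.])
    n=cv2.undistortPoints(np.array(uv,float).reshape(-1,1,2),K,d).reshape(-1,2)
    n=np.c_[n,np.ones(len(n))]
    if name=='wrist':
        T=p['T_tool_cam']; Rt=R.from_rotvec(obs['orientation']).as_matrix()
        Rw=Rt@T[:3,:3]; o=Rt@T[:3,3]+obs['ee_pos']
    else:
        Rc=R.from_rotvec(p['rvec']).as_matrix(); Rw=Rc.T; o=-Rc.T@p['tvec']
    return o,n@Rw.T
def onz(name,uv,z,obs=None):
    o,d=ray(name,uv,obs); s=(z-o[2])/d[:,2]; return o+s[:,None]*d
def proj(name,P,obs=None):
    p=imaging.camera_params(name);P=np.array(P,float).reshape(-1,3)
    K=np.array([[p['fx'],0,p['cx']],[0,p['fy'],p['cy']],[0,0,1]]);d=np.array([p['k1'],0,0,0,0.])
    if name=='wrist':
        T=p['T_tool_cam']; Rt=R.from_rotvec(obs['orientation']).as_matrix()
        Rw=Rt@T[:3,:3]; o=Rt@T[:3,3]+obs['ee_pos']; rv=cv2.Rodrigues(Rw.T)[0]; t=-Rw.T@o
    else: rv,t=p['rvec'],p['tvec']
    return cv2.projectPoints(P,rv,t,K,d)[0].reshape(-1,2)
def tri(n1,uv1,n2,uv2,o1=None,o2=None):
    a,d=ray(n1,[uv1],o1); b,e=ray(n2,[uv2],o2); d=d[0];e=e[0]
    s=np.linalg.lstsq(np.c_[d,-e],b-a,rcond=None)[0]
    p,q=a+s[0]*d,b+s[1]*e
    return (p+q)/2,np.linalg.norm(p-q)
def crop(im,x0,y0,x1,y1,k,fn):
    c=cv2.resize(im[y0:y1,x0:x1],None,fx=k,fy=k,interpolation=cv2.INTER_CUBIC)
    cv2.imwrite(fn,c)
E
python3 - <<'E'
from h import *
t=cv2.imread('pics/top0.png'); s=cv2.imread('pics/scene0.png')
crop(t,225,160,415,270,4,'pics/tc.png')
crop(s,150,170,340,290,4,'pics/sc.png')
E
```

```text
(no output)
```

View pics/tc.png

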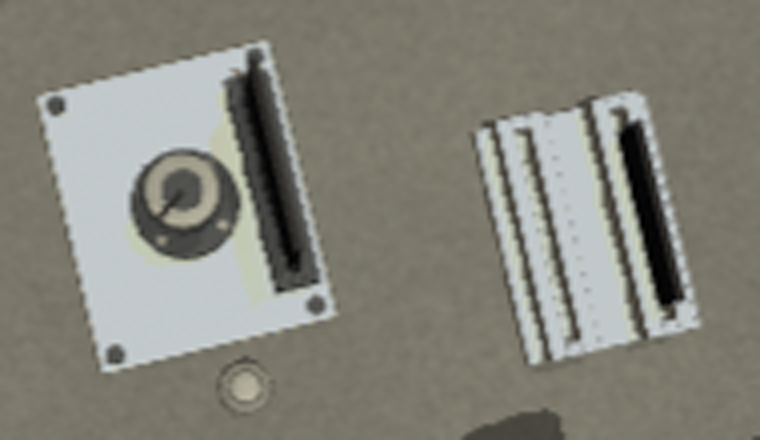

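View pics/sc.png

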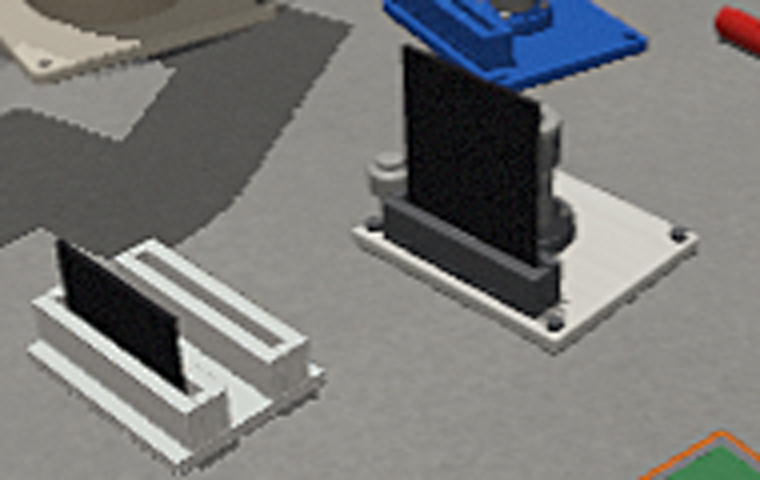

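The crops confirm it: the tall black panel is in the dark holder of the aluminium stand (scene about (265,207), top (292,203)), and the rack's free slot is the left one in the top view (362,219). Next, rough positions from the top view and by triangulation.

```bash
python3 - <<'E'
from h import *
np.set_printoptions(precision=1,suppress=True)
c=lambda p:[225+p[0]/4,160+p[1]/4]
cor=[c(p) for p in [(38,95),(268,42),(336,315),(104,373)]]
P=onz('top',cor,12); print(P, P.mean(0)); 
for i in range(4): print(np.linalg.norm(P[i]-P[(i+1)%4]))
# guard: triangulate top corners
s=lambda p:[150+p[0]/4,170+p[1]/4]
# slot in rack at top z=40, ends of free slot
Q=onz('top',[c(p) for p in [(522,130),(575,342)]],40); print('slot',Q,Q.mean(0),np.degrees(np.arctan2(*(Q[0]-Q[1])[[1,0]])))
# triangulate slot ends with scene
print(tri('top',c((522,130)),'scene',s((280,352))), tri('top',c((575,342)),'scene',s((145,252))))
print('guard tops',tri('top',c((252,62)),'scene',s((540,108))), tri('top',c((293,268)),'scene',s((405,45))))
print(np.degrees(np.arctan2(*(P[1]-P[2])[[1,0]])))
print(proj('top',onz('top',[(270,210)],0)))
E
```

```text
[[571.8 176.7  12. ]
 [605.2  32.6  12. ]
 [433.9  -8.9  12. ]
 [398.5 134.5  12. ]] [502.4  83.7  12. ]
147.8629927163008
176.2140472111641
147.6848900914404
178.39734475106715
slot [[ 545.5 -122.    40. ]
 [ 416.1 -152.    40. ]] [ 480.8 -137.    40. ] 13.040581754945816
(array([ 547.2, -122.1,   31.6]), np.float64(2.5438907157082955)) (array([ 417.3, -149.8,   38.1]), np.float64(5.344343525788272))
guard tops (array([570.1,  45.7, 152.3]), np.float64(4.5063588788034)) (array([455.3,  23.6, 149.8]), np.float64(4.977834137124419))
13.623466483871061
[[270. 210.]]
```

Call:
carry_out(rows=[[[0,0,0],[0,0,0.103],0],[[0,0,0],[0,0,0.103],0],[[0.025,-0.026,0],[0,0,0],0],[[0.025,-0.026,0],[0,0,0],0],[[0.025,-0.026,0],[0,0,0],0],[[0.025,-0.026,0],[0,0,0],0],[[0.025,-0.026,0],[0,0,0],0],[[0.025,-0.026,0],[0,0,0],0],[[0.025,-0.026,0],[0,0,0],0],[[0.025,-0.026,0],[0,0,0],0],[[0.025,-0.026,0],[0,0,0],0],[[0.025,-0.026,0],[0,0,0],0]])

```text
t: 1.15
ee_pos: [450.5, -251.2, 222.6]
orientation: [-3.119, -0.372, 0.0]
ft_force: [0.7, 0.1, 0.5]
width: 87.7
```

Call:
carry_out(rows=[[[0.025,-0.026,0],[0,0,0],0],[[0.025,-0.026,0],[0,0,0],0],[[0.025,-0.026,0],[0,0,0],0],[[0.025,-0.026,0],[0,0,0],0],[[0,0,0],[0,0,0],0],[[0,0,0],[0,0,0],0]])

```text
t: 1.65
ee_pos: [523.2, -126.7, 222.4]
orientation: [-3.119, -0.378, 0.001]
ft_force: [0.5, -1.0, -0.4]
width: 88.1
```

```bash
cat > snap.py <<'E'
import sys,pickle
from h import *
n=sys.argv[1]
o=readout.get_obs(); im=imaging.get_image('wrist')[:,:,::-1]
cv2.imwrite(f'pics/{n}.png',im); pickle.dump(o,open(f'{n}.pkl','wb'))
Rm=R.from_rotvec(o['orientation']).as_matrix()
np.set_printoptions(precision=3,suppress=True)
print(o['t'],o['ee_pos'],'yaw',np.degrees(np.arctan2(Rm[1,0],Rm[0,0])),'z',Rm[:,2],'q',o['qpos'],'F',o['ft_force'],'M',o['moment'],'w',o['width'])
E
python3 snap.py w1
```

```text
1.65 [ 523.213 -126.736  222.418] yaw 13.83158633894366 z [-0. -0. -1.] q [-0.26   0.297  1.822 -0.     1.023  1.07 ] F [ 0.498 -0.972 -0.357] M [-0.026 -0.012  0.001] w 88.13394854730144
```

View pics/w1.png

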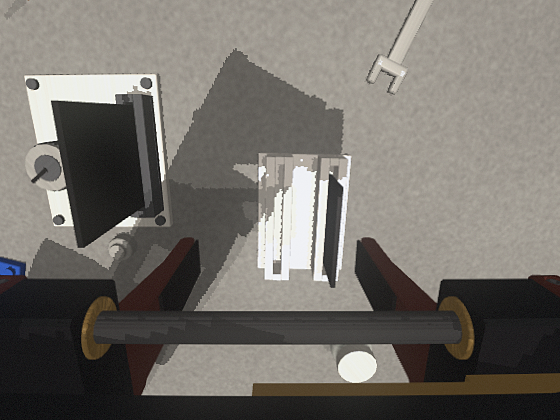

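```bash
python3 - <<'E'
from h import *
t=cv2.imread('pics/w1.png'); crop(t,245,140,365,300,5,'pics/w1c.png')
E
```

```text
(no output)
```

View pics/w1c.png

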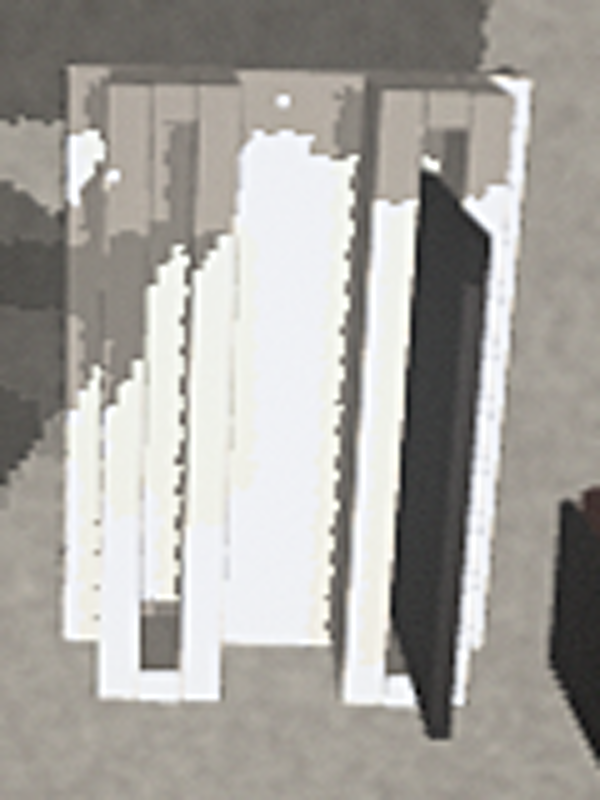

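```bash
python3 - <<'E'
from h import *; import pickle
np.set_printoptions(precision=1,suppress=True)
o=pickle.load(open('w1.pkl','rb'))
c=lambda p:[245+(p[0]+.5)/5-.5,140+(p[1]+.5)/5-.5]
pts=dict(slotL_far=(153,125),slotR_far=(198,125),slotL_near=(140,670),slotR_near=(183,670),railFL=(110,85),railFR=(238,85),railNL=(98,698),railNR=(220,698))
P={k:onz('wrist',[c(v)],40,o)[0] for k,v in pts.items()}
for k in P: print(k,P[k])
S=np.array(list(P.values()));print('slot',S[:4].mean(0),'rail',S[4:].mean(0))
d=P['railFL']+P['railFR']-P['railNL']-P['railNR']; print(np.degrees(np.arctan2(d[1],d[0])),np.linalg.norm(d)/2, np.linalg.norm(P['slotL_far']-P['slotR_far']),np.linalg.norm(P['railFL']-P['railFR']))
d=P['slotL_far']+P['slotR_far']-P['slotL_near']-P['slotR_near']; print(np.degrees(np.arctan2(d[1],d[0])))
E
```

```text
slotL_far [ 545.9 -118.3   40. ]
slotR_far [ 548.2 -127.8   40. ]
slotL_near [ 416.5 -146.6   40. ]
slotR_near [ 419.  -156.7   40. ]
railFL [ 552.1 -107.1   40. ]
railFR [ 558.8 -134.1   40. ]
railNL [ 406.7 -138.4   40. ]
railNR [ 413.8 -167.3   40. ]
slot [ 482.4 -137.3   40. ] rail [ 482.8 -136.7   40. ]
12.517123532320662 148.74940324958263 9.832375546823508 27.77439940247254
12.473060076263843
```

Call:
carry_out(rows=[[[0.01,-0.031,-0.004],[0,0,0],0],[[0.01,-0.031,-0.004],[0,0,0],0],[[0.01,-0.031,-0.004],[0,0,0],0],[[0.01,-0.031,-0.004],[0,0,0],0],[[0.01,-0.031,-0.004],[0,0,0],0],[[0,0,0],[0,0,0],0],[[0,0,0],[0,0,0],0]])

```text
t: 2.28
ee_pos: [534.7, 34.0, 242.8]
orientation: [3.119, 0.374, 0.0]
ft_force: [0.6, -0.6, -0.1]
width: 87.9
```

```bash
python3 snap.py w2
```

```text
2.2833 [534.655  33.989 242.801] yaw 13.692862193601933 z [ 0. -0. -1.] q [ 0.041  0.268  1.809 -0.     1.064  1.373] F [ 0.568 -0.566 -0.09 ] M [-0.019  0.065  0.007] w 87.94583495679683
```

View pics/w2.png

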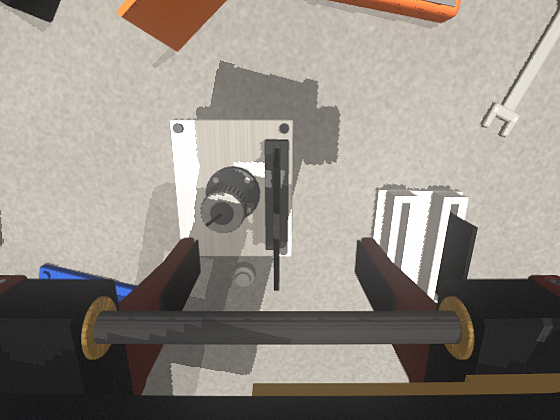

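```bash
python3 - <<'E'
from h import *
t=cv2.imread('pics/w2.png'); t=cv2.convertScaleAbs(t,alpha=1.6,beta=10); crop(t,165,115,305,300,4,'pics/w2c.png'); 
E
```

```text
(no output)
```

View pics/w2c.png

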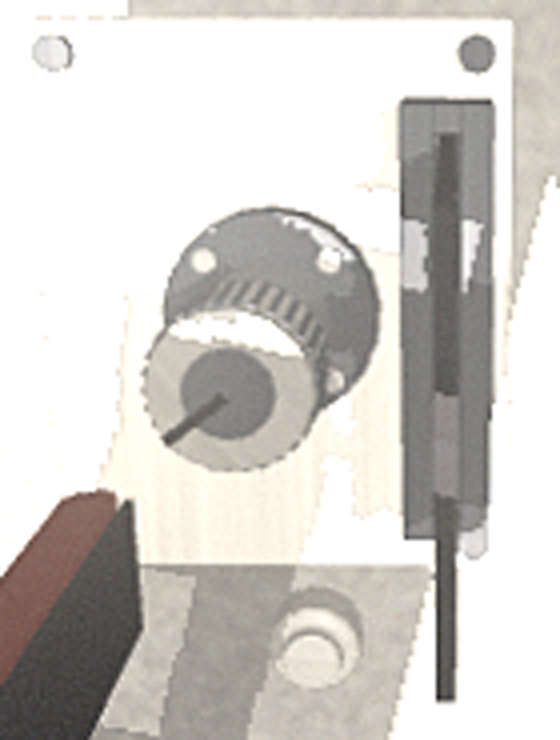

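```bash
python3 - <<'E'
from h import *; import pickle
np.set_printoptions(precision=1,suppress=True)
o=pickle.load(open('w2.pkl','rb'))
c=lambda p:[165+(p[0]+.5)/4-.5,115+(p[1]+.5)/4-.5]
H=onz('wrist',[c(p) for p in [(402,101),(494,101),(404,538),(488,538)]],43,o); print(H,H.mean(0)); d=H[0]+H[1]-H[2]-H[3]; y=np.arctan2(d[1],d[0]);print(np.degrees(y),np.linalg.norm(d)/2)
N=onz('wrist',[c((446.5,700))],158,o)[0]; print('near top',N)
e=np.array([np.cos(y),np.sin(y),0]); print('guard ctr',N+55*e)
Fp=onz('wrist',[c((448,132))],43,o)[0]; print('far at slot',Fp, Fp-55*e)
# predicted far top corner pixel
q=proj('wrist',[N+110*e],o)[0]; print('far top px in crop',(q-[165,115])*4)
# cap: top circle center
C=onz('wrist',[c((229,390))],103,o)[0]; print('cap',C, 'expected from holder', H.mean(0)+55*np.array([-np.sin(y),np.cos(y),0]))
L=onz('wrist',[c((145,390)),c((318,390)),c((225,398)),c((166,442))],103,o);print(np.linalg.norm(L[0]-L[1]))
r=L[3]-L[2]; print('rib yaw rel stand',np.degrees(np.arctan2(r[1],r[0])-y))
# near top corner via top camera triangulation
for sx in [(293,268)]:
    print(tri('wrist',c((446.5,700)),'top',[225+sx[0]/4,160+sx[1]/4],o,None), tri('wrist',c((446.5,700)),'scene',[150+405/4,170+45/4],o,None))
E
```

```text
[[579.3  59.4  43. ]
 [585.4  34.3  43. ]
 [449.7  28.7  43. ]
 [455.9   3.3  43. ]] [517.6  31.4  43. ]
13.37717031171877 133.1711823634304
near top [465.1  18.5 158. ]
guard ctr [518.7  31.2 158. ]
far at slot [574.   44.8  43. ] [520.4  32.1  43. ]
far top px in crop [447.4 200.5]
cap [505.   84.2 103. ] expected from holder [504.8  84.9  43. ]
43.28374553034867
rib yaw rel stand 127.25163664998604
(array([455. ,  18.7, 141.4]), np.float64(5.146447213139551)) (array([465.5,  19.1, 156.6]), np.float64(2.6094076507644224))
```

Call:
carry_out(rows=[[[-0.008,-0.0005,0.03],[0,0,0.005],0],[[-0.008,-0.0005,0.03],[0,0,0],0],[[0,0,0.03],[0,0,0],0],[[0,0,0.03],[0,0,0],0],[[0,0,0],[0,0,0],0],[[0,0,0],[0,0,0],0]])

```text
t: 2.83
ee_pos: [517.8, 29.7, 121.7]
orientation: [-3.121, -0.361, 0.006]
ft_force: [-0.4, -0.9, 0.6]
width: 87.8
```

```bash
python3 snap.py w3
```

```text
2.8333 [517.782  29.727 121.677] yaw 13.208167703288698 z [-0.004 -0.    -1.   ] q [ 0.035  0.418  1.931 -0.     0.797  1.375] F [-0.389 -0.891  0.574] M [0.035 0.033 0.029] w 87.78023414829204
```

View pics/w3.png

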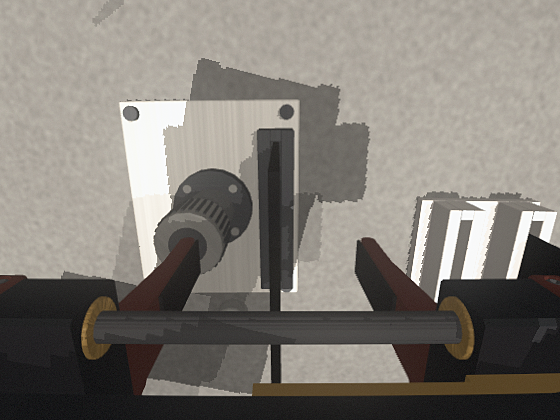

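The panel (column about 276) is centred between the fingertips (columns 195 and 362). Closing.

Call:
carry_out(rows=[[[0,0,0],[0,0,0],1],[[0,0,0],[0,0,0],1],[[0,0,0],[0,0,0],1],[[0,0,0],[0,0,0],1],[[0,0,0],[0,0,0],1],[[0,0,0],[0,0,0],1],[[0,0,0],[0,0,0],1],[[0,0,0],[0,0,0],1]])

```text
t: 3.55
ee_pos: [519.1, 31.5, 122.7]
orientation: [3.12, 0.365, 0.0]
ft_force: [-0.7, -0.1, -0.7]
width: 38.0
```

```bash
python3 snap.py w4
```

```text
3.55 [519.069  31.519 122.727] yaw 13.348936785298903 z [ 0. -0. -1.] q [ 0.038  0.417  1.93  -0.     0.795  1.376] F [-0.699 -0.119 -0.706] M [ 0.019  0.053 -0.008] w 38.009335654984305
```

View pics/w4.png

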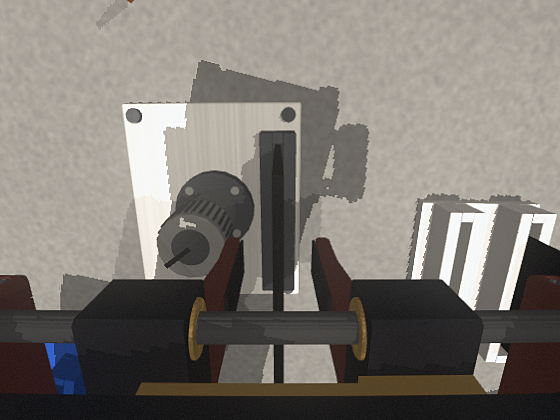

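Fingers are slow (~70 mm/s); they continue closing.

Call:
carry_out(rows=[[[0,0,0],[0,0,0],1],[[0,0,0],[0,0,0],1],[[0,0,0],[0,0,0],1],[[0,0,0],[0,0,0],1],[[0,0,0],[0,0,0],1],[[0,0,0],[0,0,0],1],[[0,0,0],[0,0,0],1],[[0,0,0],[0,0,0],1]])

```text
t: 4.27
ee_pos: [519.1, 31.4, 122.6]
orientation: [-3.12, -0.365, 0.0]
ft_force: [0.4, -0.1, 0.4]
width: 5.1
```

```bash
python3 snap.py w5
```

```text
4.2667 [519.056  31.434 122.647] yaw 13.335187100509032 z [-0.  0. -1.] q [0.038 0.417 1.93  0.    0.795 1.376] F [ 0.425 -0.096  0.407] M [ 0.034 -0.008  0.028] w 5.063151978136527
```

View pics/w5.png

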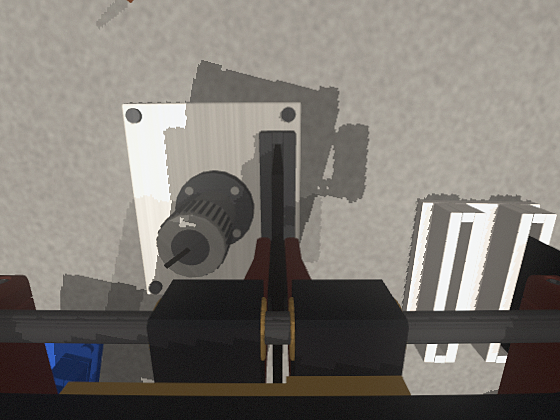

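Call:
carry_out(rows=[[[0,0,-0.008],[0,0,0],1],[[0,0,-0.012],[0,0,0],1],[[0,0,-0.015],[0,0,0],1],[[0,0,-0.015],[0,0,0],1],[[0,0,-0.02],[0,0,0],1],[[0,0,-0.015],[0,0,0],1],[[0,0,0],[0,0,0],1],[[0,0,0],[0,0,0],1]])

```text
t: 4.98
ee_pos: [519.5, 31.4, 208.5]
orientation: [3.12, 0.365, 0.003]
ft_force: [-0.4, 0.2, -0.9]
width: 4.8
```

Call:
carry_out(rows=[[[-0.01,0.021,0],[0,0,0],1],[[-0.015,0.031,0],[0,0,0],1],[[-0.015,0.031,0],[0,0,0],1],[[-0.015,0.031,0],[0,0,0],1],[[-0.01,0.021,0],[0,0,0],1],[[-0.01,0.021,0],[0,0,0.015],1],[[0,0,0],[0,0,0],1],[[0,0,0],[0,0,0],1],[[0,0,0],[0,0,0],1]])

```text
t: 5.73
ee_pos: [481.6, -137.2, 206.8]
orientation: [-3.122, -0.341, 0.002]
ft_force: [-0.8, 0.4, -1.4]
width: 5.0
```

```bash
python3 snap.py w6
```

```text
5.7333 [ 481.591 -137.156  206.822] yaw 12.464826373940328 z [-0.002  0.001 -1.   ] q [-0.301  0.263  1.913  0.     0.967  1.052] F [-0.834  0.383 -1.366] M [-0.036  0.021 -0.019] w 4.953726627407184
```

View pics/w6.png

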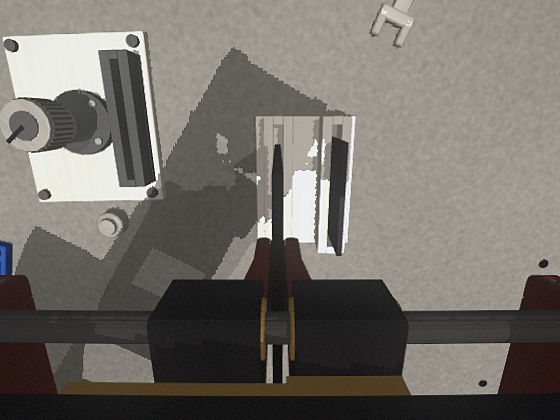

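```bash
python3 - <<'E'
from h import *
t=cv2.imread('pics/w6.png'); t=cv2.convertScaleAbs(t,alpha=1.3,beta=10);crop(t,245,105,365,260,5,'pics/w6c.png')
E
```

```text
(no output)
```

View pics/w6c.png

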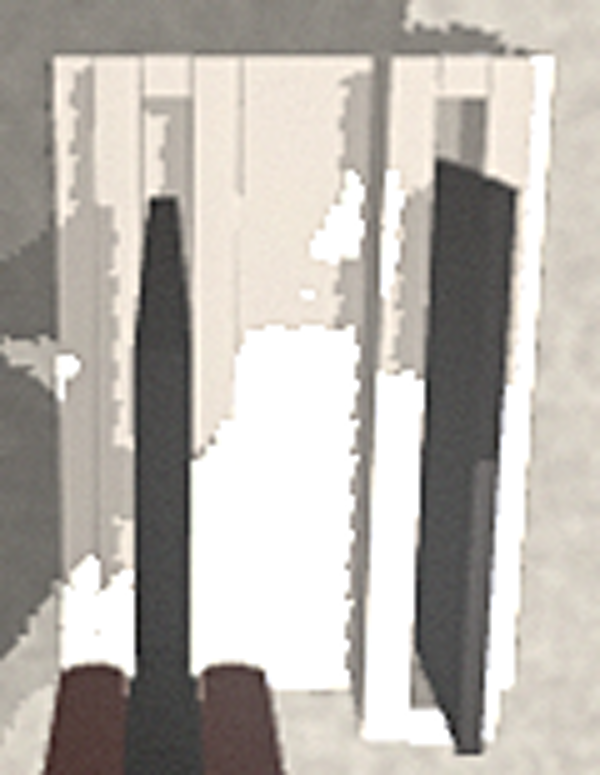

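```bash
python3 - <<'E'
from h import *; import pickle
np.set_printoptions(precision=1,suppress=True)
o=pickle.load(open('w6.pkl','rb'))
c=lambda p:[245+(p[0]+.5)/5-.5,105+(p[1]+.5)/5-.5]
y=np.radians(12.5);e=np.array([np.cos(y),np.sin(y),0]);n=np.array([-e[1],e[0],0])
S=onz('wrist',[c((143,97)),c((192,97))],40,o); m=S.mean(0); print(S,np.linalg.norm(S[0]-S[1]),'slot ctr',m-67*e)
B=onz('wrist',[c((148,198)),c((178,198))],18+206.8-122.65,o); b=B.mean(0); print('panel bottom ctr',b-55*e)
print('tcp-slot along n,e',(o['ee_pos']-m)@n,(o['ee_pos']-(m-67*e))@e,'panel-slot n',(b-m)@n)
E
```

```text
[[ 546.4 -117.9   40. ]
 [ 548.5 -127.6   40. ]] 9.870479028617016 slot ctr [ 482.  -137.3   40. ]
panel bottom ctr [ 479.5 -137.   102.1]
tcp-slot along n,e 0.18852723761287216 -0.3853158170797076 panel-slot n 0.8170715296784681
```

Call:
carry_out(rows=[[[0,0.0005,0.02],[0,0,0],1],[[0,0,0.02],[0,0,0],1],[[0,0,0.012],[0,0,0],1],[[0,0,0.005],[0,0,0],1],[[0,0,0.005],[0,0,0],1],[[0,0,0.005],[0,0,0],1],[[0,0,0],[0,0,0],1]])

```text
t: 6.37
ee_pos: [482.2, -137.7, 140.3]
orientation: [-3.123, -0.343, 0.001]
ft_force: [-0.2, -0.0, -0.8]
width: 4.8
```

```bash
python3 snap.py w7;  python3 - <<'E'
from h import *
t=cv2.imread('pics/w7.png'); t=cv2.convertScaleAbs(t,alpha=1.3,beta=10);crop(t,225,95,375,260,4,'pics/w7c.png')
E
```

```text
6.3667 [ 482.2   -137.735  140.282] yaw 12.518878177121021 z [-0.  0. -1.] q [-0.302  0.365  1.96   0.     0.817  1.05 ] F [-0.169 -0.032 -0.785] M [-0.04   0.037 -0.016] w 4.803810423937566
```

View pics/w7c.png

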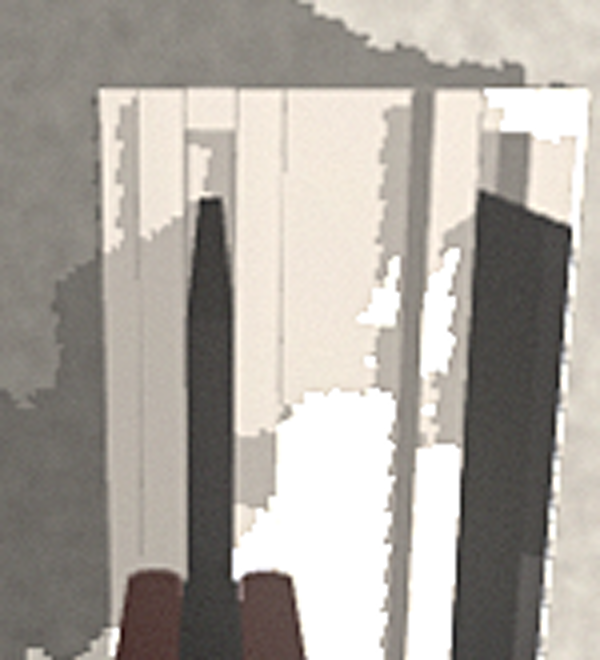

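The panel's lower edge (crop columns 198–222) is centred in the slot (187–236) and already entering with no force. Lowering further.

Call:
carry_out(rows=[[[0,0,0.006],[0,0,0],1],[[0,0,0.006],[0,0,0],1],[[0,0,0.006],[0,0,0],1],[[0,0,0.004],[0,0,0],1],[[0,0,0.002],[0,0,0],1],[[0,0,0.001],[0,0,0],1],[[0,0,0],[0,0,0],1]])

```text
t: 7.0
ee_pos: [482.1, -138.1, 115.4]
orientation: [-3.123, -0.341, 0.001]
ft_force: [0.2, -0.6, -0.1]
width: 4.8
```

Call:
carry_out(rows=[[[0,0,0],[0,0,0],0.8],[[0,0,0],[0,0,0],0.7],[[0,0,0],[0,0,0],0.6],[[0,0,0],[0,0,0],0.6],[[0,0,0],[0,0,0],0.6],[[0,0,0],[0,0,0],0.6]])

```text
t: 7.5
ee_pos: [482.3, -138.2, 115.8]
orientation: [3.123, 0.341, 0.0]
ft_force: [0.2, -0.3, 0.2]
width: 35.3
```

```bash
python3 snap.py w8
```

```text
7.5 [ 482.271 -138.162  115.791] yaw 12.481146785553877 z [ 0. -0. -1.] q [-0.303  0.406  1.973  0.     0.762  1.05 ] F [ 0.208 -0.348  0.166] M [0.069 0.015 0.016] w 35.33331722991197
```

View pics/w8.png

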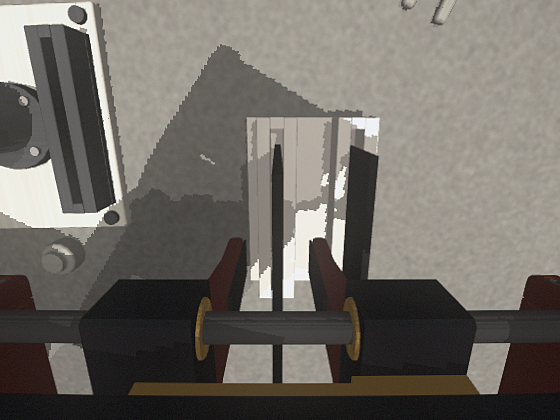

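Call:
carry_out(rows=[[[0,0,-0.015],[0,0,0],0.6],[[0,0,-0.03],[0,0,0],0.6],[[0,0,-0.03],[0,0,0],0.5],[[0,0,-0.035],[0,0,0],0],[[0.011,-0.034,0],[0,0,0],0],[[0.012,-0.036,0],[0,0,0],0],[[0.012,-0.036,0],[0,0,0],0],[[0.012,-0.036,0],[0,0,0],0],[[0.012,-0.036,0],[0,0,0],0],[[0.011,-0.034,0],[0,0,-0.04],0],[[0,0,0],[0,0,-0.12],0],[[0,0,0],[0,0,-0.12],0]])

```text
t: 8.55
ee_pos: [504.7, 86.2, 225.7]
orientation: [-3.041, -0.788, -0.0]
ft_force: [-0.7, -0.4, -0.6]
width: 87.7
```

Call:
carry_out(rows=[[[0,0,0],[0,0,-0.12],0],[[0,0,0],[0,0,-0.12],0],[[0,0,0],[0,0,-0.12],0],[[0,0,0],[0,0,-0.12],0],[[0,0,0],[0,0,-0.12],0],[[0,0,0],[0,0,-0.12],0],[[0,0,0],[0,0,-0.12],0],[[0,0,0],[0,0,-0.12],0],[[0,0,0],[0,0,-0.12],0],[[0,0,0],[0,0,-0.12],0],[[0,0,0],[0,0,-0.12],0],[[0,0,0],[0,0,-0.12],0]])

```text
t: 9.55
ee_pos: [504.6, 83.9, 225.7]
orientation: [-1.771, -2.595, 0.0]
ft_force: [1.2, 0.1, 0.5]
width: 87.4
```

Call:
carry_out(rows=[[[0,0,0],[0,0,-0.12],0],[[0,0,0],[0,0,-0.12],0],[[0,0,0],[0,0,-0.12],0],[[0,0,0],[0,0,-0.12],0],[[0,0,0],[0,0,-0.12],0],[[0,0,0],[0,0,-0.12],0],[[0,0,0],[0,0,-0.12],0],[[0,0,0],[0,0,-0.12],0],[[0,0,0],[0,0,-0.12],0],[[0,0,0],[0,0,-0.12],0],[[0,0,0],[0,0,0],0],[[0,0,0],[0,0,0],0]])

```text
t: 10.55
ee_pos: [504.7, 84.0, 225.7]
orientation: [-0.012, -3.142, 0.0]
ft_force: [-0.2, -0.1, 0.2]
width: 87.7
```

```bash
python3 snap.py w9; python3 - <<'E'
from h import *
for n in ['scene','top']:
    cv2.imwrite(f'pics/{n}1.png',imaging.get_image(n)[:,:,::-1])
s=cv2.imread('pics/scene1.png');crop(s,150,170,340,290,4,'pics/sc1.png')
E
```

```text
10.55 [504.671  83.976 225.659] yaw 179.57660895042102 z [-0. -0. -1.] q [ 0.142  0.253  1.875  0.     1.013 -1.422] F [-0.168 -0.104  0.24 ] M [ 0.013 -0.107 -0.067] w 87.73518047262328
```

View pics/w9.png

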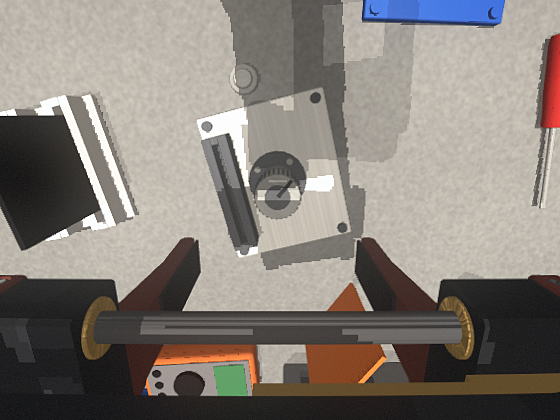

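View pics/sc1.png

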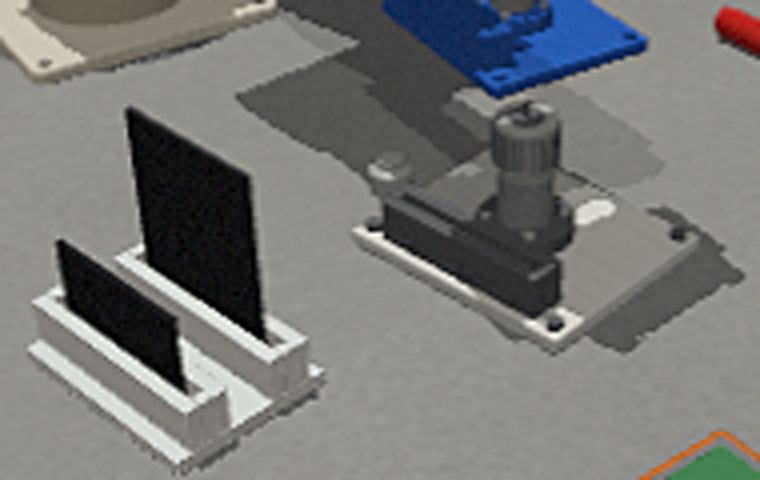

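The guard stands in the free slot with a slight lean. In w9 the cap top is at about (278,195), with its rib pointing up-right. I'll crop that to fix the cap centre and the rib angle.

```bash
python3 - <<'E'
from h import *
t=cv2.imread('pics/w9.png'); t=cv2.convertScaleAbs(t,alpha=1.3,beta=10);crop(t,230,140,330,240,7,'pics/w9c.png')
E
```

```text
(no output)
```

View pics/w9c.png

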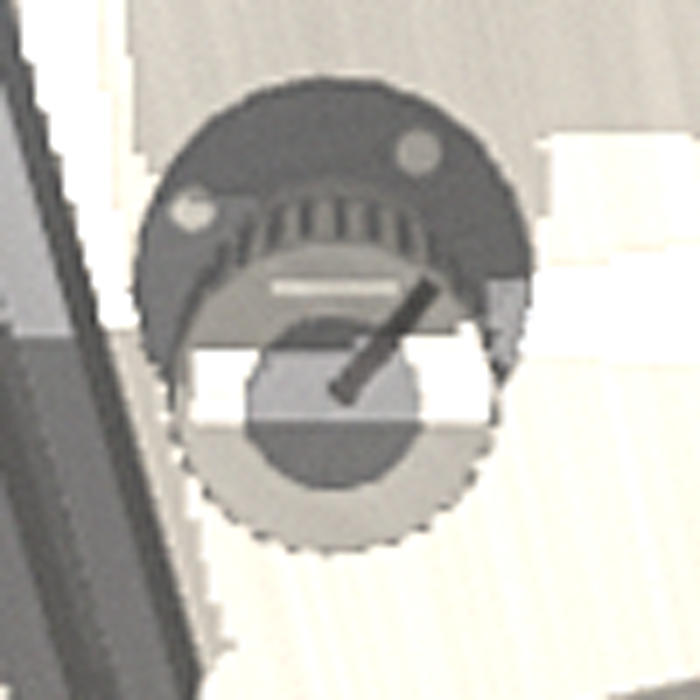

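```bash
python3 - <<'E'
from h import *; import pickle
np.set_printoptions(precision=1,suppress=True)
o=pickle.load(open('w9.pkl','rb')); o2=pickle.load(open('w2.pkl','rb'))
c=lambda p:[230+(p[0]+.5)/7-.5,140+(p[1]+.5)/7-.5]
c2=lambda p:[165+(p[0]+.5)/4-.5,115+(p[1]+.5)/4-.5]
P=onz('wrist',[c(p) for p in [(335,398),(180,398),(495,398),(336,245),(336,552),(338,395),(432,285)]],102,o)
print(P, P[1:3].mean(0),P[3:5].mean(0),np.linalg.norm(P[1]-P[2]),np.linalg.norm(P[3]-P[4]))
r=P[6]-P[5]; print('rib',np.degrees(np.arctan2(r[1],r[0]))-13.4)
print('tri',tri('wrist',c((333,403)),'wrist',c2((228,393)),o,o2))
E
```

```text
[[502.1  84.9 102. ]
 [501.9  64.3 102. ]
 [502.2 106.2 102. ]
 [481.5  85.2 102. ]
 [523.7  84.9 102. ]
 [501.7  85.3 102. ]
 [486.9  97.7 102. ]] [502.1  85.2 102. ] [502.6  85.  102. ] 41.89942549329993 42.16571226016238
rib 126.53877096665403
tri (array([503. ,  83.9, 100.6]), np.float64(1.5181226930098422))
```

Call:
carry_out(rows=[[[0.001,0.0005,0.035],[0,0,0],0],[[0,0,0.035],[0,0,0],0],[[0,0,0.035],[0,0,0],0],[[0,0,0.025],[0,0,0],0.1],[[0,0,0.015],[0,0,0],0.2],[[0,0,0.011],[0,0,0],0.3],[[0,0,0],[0,0,0],0.4],[[0,0,0],[0,0,0],1],[[0,0,0],[0,0,0],1],[[0,0,0],[0,0,0],1],[[0,0,0],[0,0,0],1],[[0,0,0],[0,0,0],1]])

```text
t: 11.7
ee_pos: [504.7, 84.0, 71.0]
orientation: [0.006, 3.139, -0.001]
ft_force: [-0.1, -5.0, 1.9]
width: 43.7
```

Call:
carry_out(rows=[[[0,0,0],[0,0,0],1],[[0,0,0],[0,0,0],1],[[0,0,0],[0,0,0],1]])

```text
t: 11.95
ee_pos: [504.7, 84.0, 70.9]
orientation: [0.006, 3.139, -0.001]
ft_force: [0.9, -6.1, 2.9]
width: 43.6
```

```bash
python3 snap.py w10
```

```text
11.95 [504.722  84.005  70.928] yaw 179.79122420439532 z [ 0.002 -0.    -1.   ] q [ 0.142  0.496  1.97  -0.001  0.673 -1.424] F [ 0.917 -6.118  2.869] M [-0.804 -0.24   0.063] w 43.62897935417806
```

View pics/w10.png

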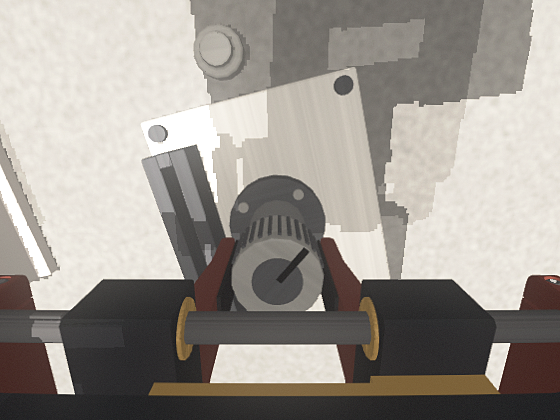

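Call:
carry_out(rows=[[[0,-0.0005,0],[0,0,0.05],1],[[0,0,5e-05],[0,0,0.1],1],[[0,0,5e-05],[0,0,0.1],1],[[0,0,5e-05],[0,0,0.1],1],[[0,0,5e-05],[0,0,0.1],1],[[0,0,5e-05],[0,0,0.1],1],[[0,0,5e-05],[0,0,0.1],1],[[0,0,5e-05],[0,0,0.1],1],[[0,0,5e-05],[0,0,0.1],1],[[0,0,5e-05],[0,0,0.1],1],[[0,0,5e-05],[0,0,0.05],1],[[0,0,0],[0,0,0],1]])

```text
t: 13.0
ee_pos: [503.9, 82.6, 70.4]
orientation: [1.514, 2.751, -0.002]
ft_force: [-2.3, -12.0, 6.8]
width: 43.5
```

```bash
python3 snap.py w11
```

```text
13.0 [503.891  82.582  70.407] yaw 122.35215116614906 z [ 0.001 -0.002 -1.   ] q [ 0.14   0.497  1.971 -0.003  0.673 -0.422] F [ -2.311 -11.997   6.836] M [-1.933  0.158 -0.053] w 43.46346253805012
```

View pics/w11.png

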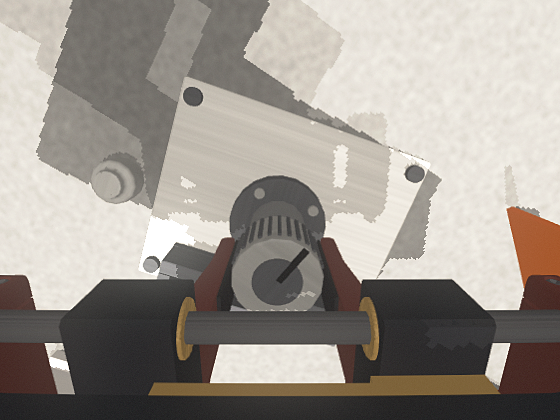

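Call:
carry_out(rows=[[[-0.0009,-0.0008,0],[0,0,0.05],1],[[0,0,0],[0,0,0.1],1],[[0,0,0],[0,0,0.1],1],[[0,0,0],[0,0,0.1],1],[[0,0,0],[0,0,0.1],1],[[0,0,0],[0,0,0.1],1],[[0,0,5e-05],[0,0,0.1],1],[[0,0,5e-05],[0,0,0.1],1],[[0,0,5e-05],[0,0,0.1],1],[[0,0,5e-05],[0,0,0.1],1],[[0,0,5e-05],[0,0,0.05],1],[[0,0,0],[0,0,0],1]])

```text
t: 14.05
ee_pos: [502.3, 82.3, 69.9]
orientation: [-2.649, -1.688, 0.003]
ft_force: [-5.7, -5.2, 8.8]
width: 43.8
```

```bash
python3 snap.py w12
```

```text
14.05 [502.261  82.296  69.901] yaw 65.02800281698804 z [-0.002 -0.001 -1.   ] q [ 0.139  0.497  1.973 -0.001  0.674  0.576] F [-5.67  -5.169  8.817] M [-0.788  0.791 -0.069] w 43.789527820399314
```

View pics/w12.png

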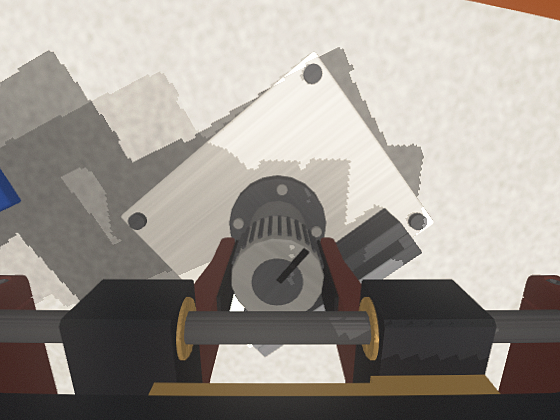

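Call:
carry_out(rows=[[[-0.0006,-0.0002,-0.0004],[0,0,0.05],1],[[0,0,0],[0,0,0.05],1],[[0,0,0],[0,0,0.05],1],[[0,0,0],[0,0,0.05],1],[[0,0,0],[0,0,0.03],1],[[0,0,0],[0,0,0],1]])

```text
t: 14.6
ee_pos: [501.9, 82.4, 69.9]
orientation: [-2.823, -1.377, 0.003]
ft_force: [-6.2, -0.1, 3.8]
width: 43.7
```

```bash
python3 snap.py w13
```

```text
14.6 [501.892  82.399  69.852] yaw 51.988170963522656 z [-0.002 -0.    -1.   ] q [0.139 0.497 1.974 0.    0.673 0.803] F [-6.184 -0.078  3.836] M [-0.025  0.783  0.24 ] w 43.74942199271533
```

Call:
carry_out(rows=[[[0,0,0],[0,0,0.04],1],[[0,0,0],[0,0,0.04],1],[[0,0,0],[0,0,0.04],1],[[0,0,0],[0,0,0],1],[[0,0,0],[0,0,0],1]])

```text
t: 15.07
ee_pos: [500.6, 81.6, 69.7]
orientation: [-2.899, -1.209, 0.008]
ft_force: [-8.0, -4.7, 8.6]
width: 43.7
```

```bash
python3 snap.py w14; python3 - <<'E'
from h import *
t=cv2.imread('pics/w14.png'); crop(t,180,170,380,320,4,'pics/w14c.png')
E
```

```text
15.0667 [500.613  81.576  69.668] yaw 45.282216424626895 z [-0.005 -0.002 -1.   ] q [ 0.139  0.496  1.975 -0.001  0.675  0.92 ] F [-8.014 -4.695  8.587] M [-0.728  1.385  0.525] w 43.740439797370904
```

View pics/w14c.png

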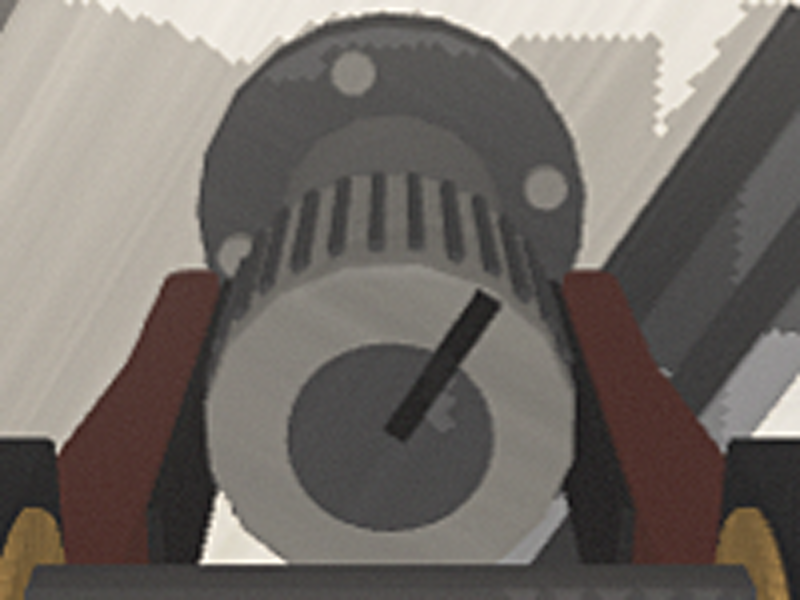

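The stop is reached: Mz rose to 0.5 N m, the rib slipped about 10° relative to the fingers, and it now lies parallel to the holder, i.e. along the stand's +x. Backing off now, turning about the cap's axis, which is ~2.4 mm off the tool's in tool x.

Call:
carry_out(rows=[[[-0.0015,-0.001,-0.0004],[0,0,-0.05],1],[[0,0.00024,-5e-05],[0,0,-0.1],1],[[0,0.00024,-5e-05],[0,0,-0.1],1],[[0,0.00024,-5e-05],[0,0,-0.1],1],[[0,0.00024,-5e-05],[0,0,-0.1],1],[[0,0.00024,-5e-05],[0,0,-0.1],1],[[0,0.00024,-5e-05],[0,0,-0.1],1],[[0,0.00024,-5e-05],[0,0,-0.1],1],[[0,0.00024,-5e-05],[0,0,-0.1],1],[[0,0.00024,-5e-05],[0,0,-0.1],1],[[0,0.00024,-5e-05],[0,0,-0.1],1],[[0,0,0],[0,0,0],1]])

```text
t: 16.12
ee_pos: [503.7, 80.8, 70.3]
orientation: [1.9, 2.501, -0.0]
ft_force: [1.0, -5.2, -5.1]
width: 43.8
```

```bash
python3 snap.py w15
```

```text
16.1167 [503.745  80.789  70.321] yaw 105.55701113180112 z [ 0.001 -0.001 -1.   ] q [ 0.136  0.497  1.972 -0.001  0.672 -0.135] F [ 1.041 -5.213 -5.089] M [-1.03  -0.223  0.102] w 43.7859560769895
```

Call:
carry_out(rows=[[[0,0.00024,0],[0,0,-0.1],1],[[0,0.00024,0],[0,0,-0.1],1],[[0,0.00024,0],[0,0,-0.1],1],[[0,0.00024,0],[0,0,-0.1],1],[[0,0.00024,0],[0,0,-0.1],1],[[0,0,0],[0,0,-0.02],1],[[0,0,0],[0,0,0],1],[[0,0,0],[0,0,0],1],[[0,0,0],[0,0,0],1]])

```text
t: 16.92
ee_pos: [505.2, 81.6, 70.6]
orientation: [1.205, 2.9, 0.0]
ft_force: [2.1, -5.3, -2.1]
width: 43.5
```

```bash
python3 snap.py w16; python3 - <<'E'
from h import *
for n in ['scene','top']:
    cv2.imwrite(f'pics/{n}2.png',imaging.get_image(n)[:,:,::-1])
E
```

```text
16.9167 [505.193  81.59   70.553] yaw 134.85762211776648 z [ 0.001 -0.    -1.   ] q [ 0.137  0.498  1.969 -0.001  0.674 -0.645] F [ 2.065 -5.347 -2.058] M [-0.996 -0.328  0.126] w 43.510237355660976
```

View pics/w16.png

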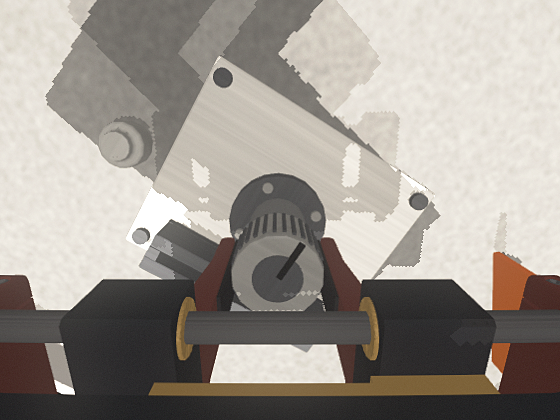

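View pics/scene2.png

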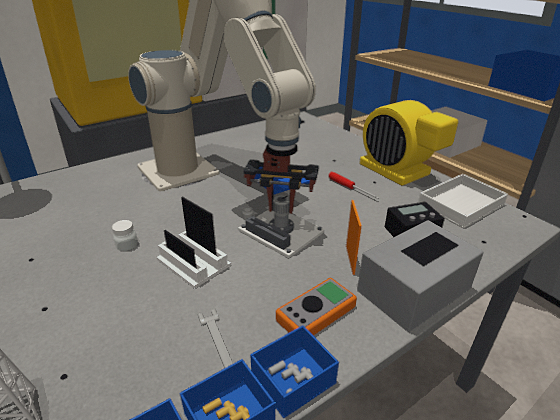

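View pics/top2.png

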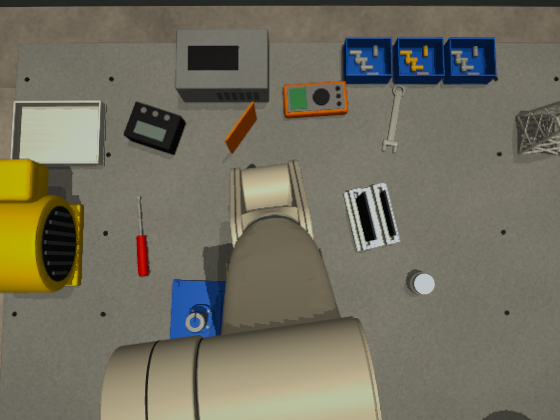

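```bash
python3 - <<'E'
from h import *; import pickle
t=cv2.imread('pics/w16.png'); crop(t,180,170,380,320,4,'pics/w16c.png')
for n,a,b in [('w14',(398,432),(488,297)),]:
    o=pickle.load(open(n+'.pkl','rb'))
    P=onz('wrist',[[180+p[0]/4,170+p[1]/4] for p in (a,b)],102,o); r=P[1]-P[0]; print(np.degrees(np.arctan2(r[1],r[0]))-13.4)
E
```

```text
1.1847016748837973
```

View pics/w16c.png

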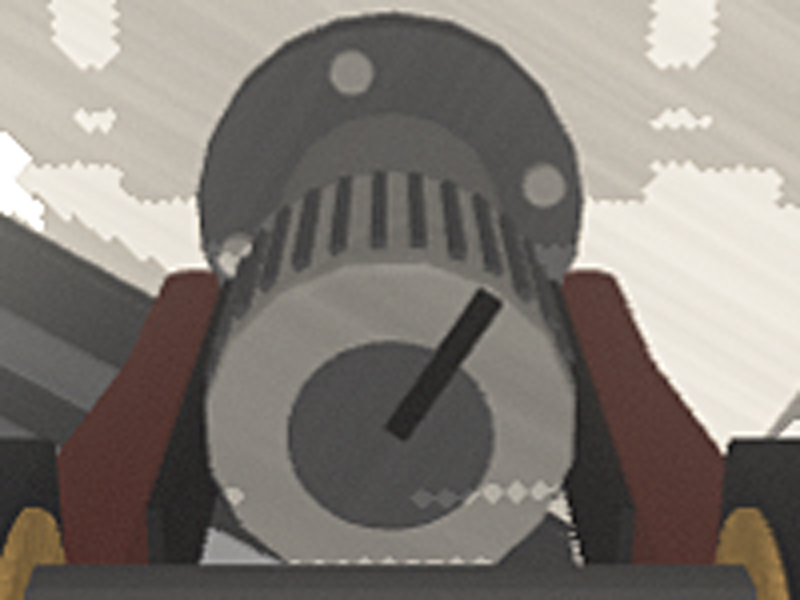

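At the stop the rib stood 1° from the stand's +x. It hasn't moved in the fingers since, and the gripper has turned back 89.6°. Bystanders are unmoved in the top view and the guard stands in the slot, so I'm handing in.

```bash
python3 -c "
from workcell import close_job
print(close_job())"
```

```text
the job is handed in; nothing more can be done
None
```

I moved the guard panel from the stand's holder into the rack's empty slot and let go of it. I then screwed the end cap down to its stop, backed it off a quarter turn, and handed the job in at about 17 s, still gripping the cap.

**Cap setting:** At the stop the moment about the cap's axis rose to about 0.5 N m. The fingers slipped about 10° on the cap, and the rib stood 1° from the stand's +x. Backing off turned the gripper 89.6° with no visible slip, so the cap should sit about 90° back. The fingers read 43.5 mm on the 44 mm cap, at the fixed 30 N grip.

**Guard and bystanders:** The last scene and top pictures show the guard standing in the free slot with a slight lean; I judged its position and lean by eye. All bystanders I could see look unmoved. The spare cap is hidden under the arm in the top view, but the wrist picture shows it upright beside the stand.

**Disagreements:**
- **Cap centre:** The wrist views put it up to 3 mm apart, so the cap is held about 2.4 mm off the centre of the pads. This caused side loads of up to 12 N while turning, with about 5 N left at the end.
- **Guard top height:** One of two triangulations gave 141 mm because of a poor corner pick in the top view. I used the other, 156.6 mm, which agrees with the 158 mm expected.

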